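# Jack the frame tracer's front feet clear with a levelling wedge

## Robot

A 6-joint arm with a two-finger parallel gripper is mounted at the origin on a cart in front of the work surface, level with it; the furniture and walls round the work are solid. World frame = base frame: x ahead of the robot, y to its left, z up, the work surface at z = 0. Lengths are in m, angles in rad, forces in N, time in s.
With the tool pointing down it reaches from about 0.425 to 0.95 m from the base axis. Payload 3.5 kg.
Tool frame: the origin (TCP) lies between the finger pads, 19 mm behind the fingertips; this is the grasp point; z points along the fingers, y is the line along which they close (so a half turn about z gives the same grasp; the last joint's range is limited). The gripper opens to 85 mm and grips with 20 to 120 N. Pads are 22 mm wide; open, the fingers measure 114 mm over their backs; the gripper's body (76 mm by 85 mm) begins 54 mm behind the grasp point. The pads swing forward as they close: fully open they stand 13 mm farther back than shut.
Start: joints at [-1.391, 0.286, 1.577, -0, 1.279, -0.15], TCP at [0.219, -0.639, 0.25] pointing down, gripper open.
Joint ranges: [-2.77, 2.77], [-0.9, 2.22], [0.21, 2.48], [-1.53, 4.67], [0.24, 2.81], [-2.84, 2.84]. Speed limits (rad/s): [2.79, 2.79, 3.14, 3.14, 3.14, 3.14].

## Interface

Orientations are given as a unit quaternion [x, y, z, w].
In Python, from plant import readout, cams, sign_off gives the robot as it stands. The module is installed in compiled form; this text tells all that it offers.
- The arm moves only by the tool step_arm, never from a script. Its argument "increments" is a list of rows, each a list of 2 entries, a list of its own where there are three numbers: the shift along the world's x, y, z in mm, then the turn, a rotation vector about the world's x, y, z in rad. In form: [[[x, y, z], [rx, ry, rz]], ...]. A call has 1 to 8 rows; each row shifts and turns the commanded pose from where the row before left it; what a row does not reach is not made up. A row lasts 1/12 s, in which the tool goes at most 41.7 mm and 7.16 degrees, less where a joint would pass 70% of its speed; a pose out of reach is approached as far as the arm can. A call is refused whole if a number of a shift passes 41.7 or a number of a turn 0.125, either way. A call with a gripper value outside its range is refused whole. "fingers" is the opening, from -1 (shut) to 1 (fully open), set as the call begins (left out, the last holds). The fingers move at their own pace and stop on an object; "grip_force" is the grip in N (left out, the last holds). Time passes only in rows, so rows that do not move let the fingers close. It gives the time, the measured TCP pose, the force, the opening and the grip force at its end, in the units of the state.
- readout.get_state(): the state, without advancing time (a new reading comes with each control period).
- cams.read_camera(name): name is "side" or "top" or "wrist"; returns the picture (480x640x3 uint8, red, green, blue); there is no depth.
- cams.get_calibration(name): a dict with "fx", "fy", "cx", "cy" (pixels), "eye" and "rotation" of the camera in the world; the wrist camera has in their place "T_tool_cam" (4x4, takes a point from camera to tool coordinates, whose origin is the TCP and whose axes are the flange's). Camera axes: x right, y up, looking along -z (the intrinsics and any distortion apply to the point x, -y, -z); pixel columns grow to the right and rows downward; lengths in m; the calibration is good to about 2 mm. A picture is of the moment at which its call begins: read the wrist's pose just before it. get_calibration takes no time and is no camera call.
- sign_off(): hands the job in; it is judged then, once.
The state is a dict: "time": time; "qpos": joint angles; "dq": joint speeds; "joint_efforts": joint torques, N m; "eef_pos": TCP position; "tcp_rot": TCP orientation; "contact_force": force on the tool from outside, world axes, zero at the start; "wrist_torque": the same for the moment, N m; "opening": opening from 0.0 (shut) to 1.0 (fully open); "finger_force": force on a finger pad.
Only numpy, scipy, OpenCV 4.12 (cv2) and the standard library are available. Lean on these libraries where they do the work, as an engineer would, in place of code of your own. Each camera call takes 0.05 s, during which the arm holds its last target. There are 200 camera calls.

## Task

The frame tracer's front levelling feet have to be turned by hand: first press its dust cover down until it snaps fully shut, so that it cannot swing and nothing gets at the stylus while the tracer is tipped. Then take the grey levelling wedge by its upright grip and slide it flat along the worktop, under the middle of the tracer's front edge between the two front feet, until both feet are just clear of the worktop, by about 3 mm, without shoving the tracer along or moving the things lying around. Finish holding the wedge there by its grip, the tracer's front resting on the wedge alone; do not let go.

Things in the scene. Friction and masses are not known exactly. Their poses are not given: they have to be found in the camera images.
- tracer: Frame tracer: low white bench instrument, case 170 mm deep (x) by 200 mm wide (y), about 1.6 kg, on four rubber feet that grip well (friction about 1.2). Origin on the worktop under the case's middle, z up; its front, a sloping console with keys and a display, faces its own -x: 35 mm high at the front edge (x = -85 mm), 58 mm at x = -45 mm, an open well behind. Case underside 9 mm up.
- cover (a joint): Hinge along the tracer's rear of its dust cover (grey frame, smoked window, 196 mm wide): 0 = fully shut, grows as it swings up and back (limit 1.2 rad). Stiff: it stays where it is left. On the way down its nose meets a spring catch at about 0.1 rad; about 5 to 8 N downward at the lip snaps it past, then the catch pulls it to 0.
- cover_hinge (a point): Point on the cover's hinge axis (which runs along the tracer's y), in the middle: 74 mm behind the tracer's origin and 68 mm above the worktop.
- cover_lip (a point): Middle of the top of the finger lip (60 mm wide, 14 mm deep, 6 mm thick) at the cover's front edge, moving with the cover; 122 mm in front of the hinge axis and 5 mm above it when the cover is shut. The frame's top just behind the lip is 2.5 mm higher.
- front_edge (a point): Middle of the lower front edge of the tracer's case, 9 mm above the worktop while the feet stand; the wedge goes in here.
- foot_left (a point): Centre of the underside of the tracer's front left foot (24 mm across), 23 mm behind the front edge, 74 mm left of the middle; at height 0 while the foot stands.
- foot_right (a point): Centre of the underside of the front right foot, likewise 74 mm to the right. The rear feet stand 128 mm behind the front ones.
- wedge: Levelling wedge of grey plastic, 36 mm wide, 140 mm long, 0.1 kg, lying flat. Origin on its underside below the centre of its upright grip (30 mm along x, 36 mm across y, 50 mm high); x points to the thin tip. Its top slopes 1 in 8, from 16.8 mm high at x = 15 mm to 3 mm at the tip.
- wedge_grip (a point): Centre of the wedge's upright grip, 34 mm above its underside, straight above the wedge's origin: hold it across its 36 mm.
- wedge_tip (a point): Middle of the wedge's thin tip, at its underside, 125 mm ahead of the wedge's origin. The slope meets the tracer's edge when the tip is 48 mm behind that edge; each further 8 mm raises the edge by 1 mm and the front feet by 0.85 mm. The push needed is about 7 to 15 N, mostly friction.
- screw_jar: Bystander: clear jar of frame screws with a black cap, 47 mm across, 40 mm high; origin at the middle of its underside. Leave alone.
- lens_blank: Bystander: round clear lens blank, 67 mm across, 12 mm high; origin at the middle of its underside. Leave alone.
- glasses_case: Bystander: closed dark blue spectacle case, 60 x 150 x 36 mm; origin at the middle of its underside. Leave alone.
- pliers: Bystander: optical pliers lying flat, 131 x 53 x 14 mm; origin at the middle of the underside. Leave alone.
- lens_blocker: Fixed furniture, in the way between wedge and tracer: white lens blocker with a tall column, never moves; it fills 0.12 m before and behind its origin (x), 0.13 m to each side (y), up to 0.31 m high. Go round its front or above it. On the tracer's right a large lens edger (0.46 m high) stands from y = -0.38 outward.

How it is judged:
By the outcome, as a careful person would: the job done as asked, in the order asked, and still so for the second after the job is handed in, while the arm keeps its last pose, push and grip.
It also fails if it takes over 64 s, if anything falls off the work surface, if the arm or the gripper's body presses on something with over 40 N, if the wrist force passes 120 N, or if a joint passes its speed limit or range.

## Working session

There is one attempt and no reset: what is moved stays moved. The work goes in short steps, Python scripts to look and compute and a tool call to move; the robot and the scene stay as the last step left them, time stands still between calls to the robot, and variables do not carry over. Pictures are saved under pics/ and viewed, at most 10 in all, crops included, and the job is handed in when it is done.

Besides the shell and the picture viewer there is one more tool, called by a JSON object that holds its "method" and its "body", one argument or row to a line. step_arm: Moves the arm, as the interface text tells. Its arguments: {"type":"object","properties":{"increments":{"type":"array","items":{"type":"array"}},"fingers":{"type":"number"},"grip_force":{"type":"number"}},"required":["increments"]}

```bash
mkdir -p pics; python3 - <<'E'
from plant import readout, cams
import cv2, json, numpy as np
s=readout.get_state(); print({k:np.round(v,3).tolist() for k,v in s.items()})
for n in ("top","side","wrist"):
    im=cams.read_camera(n); cv2.imwrite(f"pics/{n}0.png",im[...,::-1])
    print(n,{k:np.round(v,4).tolist() if not isinstance(v,str) else v for k,v in cams.get_calibration(n).items()})
E
```

```text
{'time': 0.0, 'qpos': [-1.391, 0.287, 1.578, -0.0, 1.279, -0.15], 'dq': [0.0, 0.0, 0.001, -0.0, -0.002, -0.001], 'joint_efforts': [0.0, -40.598, -29.262, -0.0, 0.006, 0.0], 'eef_pos': [0.219, -0.638, 0.249], 'tcp_rot': [0.986, 0.164, -0.0, -0.001], 'contact_force': [0.369, 0.186, 0.966], 'wrist_torque': [0.034, 0.021, -0.021], 'finger_force': 0.0, 'opening': 1.0}
top {'fx': 596.1623, 'fy': 596.1623, 'cx': 331.2136, 'cy': 240.4193, 'eye': [0.2707, 0.0398, 1.5116], 'rotation': [-0.0747, 0.0758, 0.7274, -0.678]}
side {'fx': 558.1167, 'fy': 558.1167, 'cx': 313.3823, 'cy': 245.1039, 'eye': [0.3064, 0.7149, 1.2692], 'rotation': [-0.0527, 0.2611, 0.9499, -0.1636]}
wrist {'fx': 341.4383, 'fy': 341.4383, 'cx': 318.1808, 'cy': 243.7181, 'T_tool_cam': [[0.001, 0.9641, 0.2656, 0.068], [1.0, -0.0008, -0.0012, -0.0011], [-0.001, 0.2656, -0.9641, -0.1235], [0.0, 0.0, 0.0, 1.0]]}
```

View pics/top0.png

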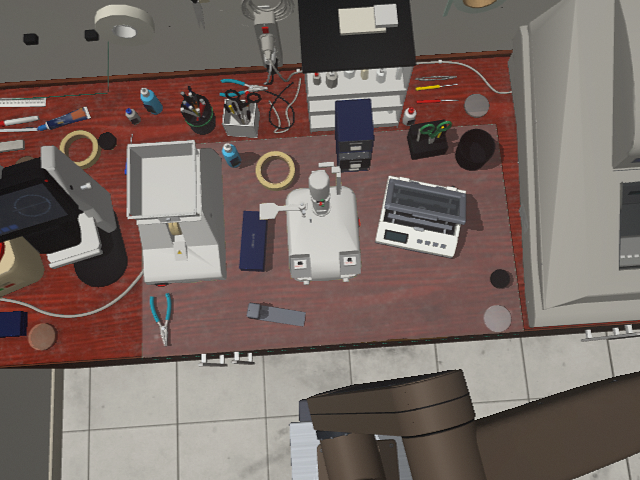

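View pics/side0.png

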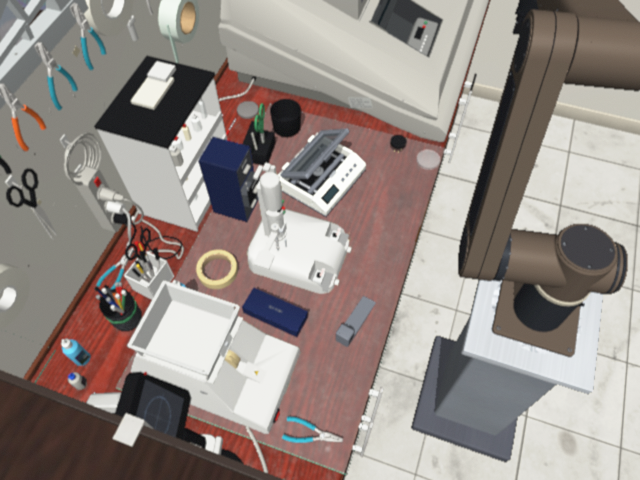

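The top view shows the tracer at about (420,218) with its cover up, the wedge at (275,314) with its grip at the left end (253,311), and the blocker at (322,235). The jar is at (500,278), the lens blank at (497,318), the spectacle case at (254,240) and the pliers at (162,318). Next I'll enlarge the tracer and wedge crops.

```bash
cat > h.py <<'E'
import numpy as np
from scipy.spatial.transform import Rotation as R
from plant import readout, cams
def ray(n,px,st=None):
    c=cams.get_calibration(n); u,v=px
    d=np.array([(u-c["cx"])/c["fx"],-(v-c["cy"])/c["fy"],-1.])
    if n=="wrist":
        T=np.array(c["T_tool_cam"]); Rt=R.from_quat(st["tcp_rot"]).as_matrix()
        return np.array(st["eef_pos"])+Rt@T[:3,3], Rt@T[:3,:3]@d
    return np.array(c["eye"]),R.from_quat(c["rotation"]).apply(d)
def hit(n,px,z,st=None):
    o,d=ray(n,px,st); return o+d*(z-o[2])/d[2]
def tri(*rs):
    A=np.zeros((3,3));b=np.zeros(3)
    for o,d in rs:
        d=d/np.linalg.norm(d);P=np.eye(3)-np.outer(d,d);A+=P;b+=P@o
    p=np.linalg.solve(A,b); return p
E
python3 - <<'E'
from h import *
import cv2
t=cv2.imread("pics/top0.png");s=cv2.imread("pics/side0.png")
a=cv2.resize(t[170:270,370:480],(440,400),interpolation=3)
b=cv2.resize(s[120:220,270:380],(440,400),interpolation=3)[:, :360]
c=cv2.resize(t[295:335,240:315],(440,235),interpolation=3)[:200]
d=cv2.resize(s[290:350,325:385],(360,360),interpolation=3)[:200]
cv2.imwrite("pics/crop1.png",np.vstack([np.hstack([a,b]),np.hstack([c,d])]))
for p in [(252,311),(305,320)]: print(hit("top",p,0))
for p in [(253,311)]: print(hit("top",p,.05))
for p in [(376,239),(460,255)]: print(hit("top",p,0.035))
print(hit("top",(322,235),.1),hit("top",(500,278),.04),hit("top",(497,318),.01))
E
```

```text
[0.42954295 0.23871911 0.        ]
[0.39752177 0.10620683 0.        ]
[0.42411745 0.22969501 0.05      ]
[ 0.58575523 -0.08719706  0.035     ]
[ 0.52967904 -0.29453252  0.035     ]
[0.59108285 0.04825346 0.1       ] [ 0.46387429 -0.3858202   0.04      ] [ 0.3679727  -0.37396229  0.01      ]
```

View pics/crop1.png

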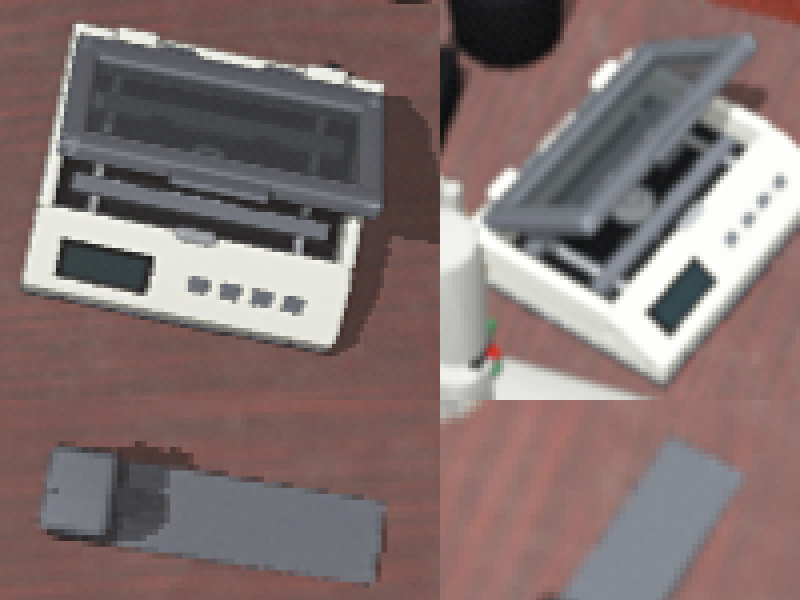

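```bash
python3 - <<'E'
from h import *
T=lambda x,y:(370+x/4,170+y/4); S=lambda x,y:(270+(x-440)/4,120+y/4)
L=hit("top",T(22,291),.009);Rr=hit("top",T(332,350),.009);print("front low",L,Rr,np.linalg.norm(L-Rr))
L2=hit("side",S(665,383),.009);print("side frontleft low",L2)
d=(L-Rr)[:2];d/=np.linalg.norm(d);yaw=np.arctan2(-d[0],d[1]);m=(L+Rr)/2
f=np.array([d[1],-d[0]]);print("yaw",yaw,"mid",m,"origin",m[:2]+.085*f)
h=m[:2]+.159*f
for n,a,b in(("cl",T(62,150),S(590,228)),("cr",T(382,212),S(755,42))):
    p=tri(ray("top",a),ray("side",b)); q=(p[:2]-h); print(n,p,"fwd",-q@f,"lat",q@d,"ang",np.arctan2(p[2]-.068,-q@f))
W=lambda x,y:(240+x*75/440,295+(y-400)*40/235)
g=[hit("top",W(*p),.05)[:2] for p in((58,445),(118,450),(108,540),(40,530))];print("grip",np.mean(g,0),np.linalg.norm(g[0]-g[1]),np.linalg.norm(g[1]-g[2]))
t=[hit("top",W(*p),.003)[:2] for p in((384,502),(375,583))];print("tip",np.mean(t,0),"len",np.mean(t,0)-np.mean(g,0),np.linalg.norm(np.mean(t,0)-np.mean(g,0)))
E
```

```text
front low [ 0.58154166 -0.08730401  0.009     ] [ 0.52902806 -0.28181793  0.009     ] 0.20147789321624346
side frontleft low [ 0.57732281 -0.08727465  0.009     ]
yaw -0.26368716808757914 mid [ 0.55528486 -0.18456097  0.009     ] origin [ 0.63734688 -0.20671554]
cl [ 0.63865261 -0.10846002  0.12916363] fwd 0.09834891765656456 lat 0.09519969971542476 ang 0.5563702164312732
cr [ 0.58761297 -0.29560892  0.12725571] fwd 0.09884553400861916 lat -0.09878357117150316 ang 0.5400354743285118
grip [0.42516935 0.2276693 ] 0.02526799862287366 0.03753745691532547
tip [0.39922796 0.10674044] len [-0.02594139 -0.12092886] 0.12368001006612014
```

{"method": "step_arm", "body": {
  "increments": [
    [[-10,30,20],[0,0,0]],
    [[-10,30,20],[0,0,0]],
    [[-10,30,20],[0,0,0]],
    [[-10,30,20],[0,0,0]],
    [[-10,30,20],[0,0,0]],
    [[0,35,0],[0,0,0]]
  ],
  "fingers": -1
}}

```text
time: 0.65
eef_pos: [0.1676, -0.454, 0.3546]
tcp_rot: [0.987, 0.163, -0.0, 0.004]
contact_force: [0.9, 1.0, 2.2]
opening: 0.146
finger_force: 0.0
```

{"method": "step_arm", "body": {
  "increments": [
    [[26,31,0],[0,0,0]],
    [[26,31,0],[0,0,0]],
    [[26,31,0],[0,0,-0.1]],
    [[26,31,0],[0,0,-0.1]],
    [[27,30,0],[0,0,-0.1]],
    [[30,20,0],[0,0,-0.1]],
    [[30,20,0],[0,0,-0.1]],
    [[30,20,0],[0,0,-0.1]]
  ]
}}

```text
time: 1.32
eef_pos: [0.3884, -0.2404, 0.3501]
tcp_rot: [0.991, -0.133, 0.0, 0.0]
contact_force: [0.1, -1.2, -0.2]
opening: -0.001
finger_force: 0.0
```

{"method": "step_arm", "body": {
  "increments": [
    [[30,20,0],[0,0,0]],
    [[30,6,-20],[0,0,0]],
    [[30,6,-20],[0,0,0]],
    [[30,6,-30],[0,0,0]],
    [[30,6,-30],[0,0,0]],
    [[0,0,0],[0,0,0]],
    [[0,0,0],[0,0,0]]
  ]
}}

```text
time: 1.9
eef_pos: [0.5351, -0.1971, 0.2475]
tcp_rot: [0.992, -0.13, -0.004, -0.002]
contact_force: [-0.5, 0.9, 0.8]
opening: -0.001
finger_force: 0.0
```

```bash
python3 - <<'E'
from h import *
import cv2
s=readout.get_state(); print({k:np.round(s[k],4).tolist() for k in("time","qpos","eef_pos","tcp_rot","contact_force","opening")})
cv2.imwrite("pics/w1.png",cams.read_camera("wrist")[...,::-1])
E
```

```text
{'time': 1.9, 'qpos': [-0.5307, 0.0631, 1.8363, -0.0002, 1.2503, 1.3], 'eef_pos': [0.5351, -0.1971, 0.2475], 'tcp_rot': [0.9916, -0.1295, -0.0038, -0.0015], 'contact_force': [-0.5254, 0.8597, 0.787], 'opening': -0.0008}
```

View pics/w1.png

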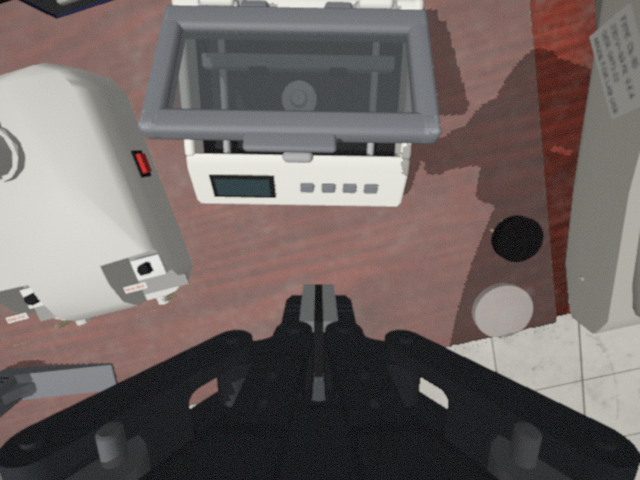

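The wrist view shows the cover open and its lip at (290,143). The tracer's front lower edge runs from (197,203) to (404,206), and the closed fingertips are at (318,290).

```bash
python3 - <<'E'
from h import *
s=readout.get_state()
L=hit("wrist",(197,203),.009,s);Rr=hit("wrist",(404,206),.009,s);print(L,Rr,np.linalg.norm(L-Rr))
d=(L-Rr)[:2];d/=np.linalg.norm(d);f=np.array([d[1],-d[0]]);m=(L+Rr)/2;print("mid",m,"yaw",np.arctan2(-d[0],d[1]))
h=m[:2]+.159*f
for a in(0,.1,.5,.54): print(a,h-f*(.122*np.cos(a)-.005*np.sin(a)),.068+.122*np.sin(a)+.005*np.cos(a))
for z in(.125,.131):print("lip seen",hit("wrist",(290,143),z,s))
E
```

```text
[ 0.58028279 -0.074249    0.009     ] [ 0.52002169 -0.28836436  0.009     ] 0.2224337758624064
mid [ 0.55015224 -0.18130668  0.009     ] yaw -0.274345573832221
0 [ 0.58576854 -0.19133061] 0.07300000000000001
0.1 [ 0.58683573 -0.19163096] 0.08515469765730317
0.5 [ 0.60245242 -0.19602616] 0.13087782851916463
0.54 [ 0.60495342 -0.19673005] 0.13501313438849893
lip seen [ 0.60988707 -0.19630133  0.125     ]
lip seen [ 0.60967434 -0.19673547  0.131     ]
```

{"method": "step_arm", "body": {
  "increments": [
    [[36,0,-40],[0,0,0]],
    [[36,0,-38],[0,0,0]],
    [[0,0,0],[0,0,0]],
    [[0,0,0],[0,0,0]]
  ]
}}

```text
time: 2.28
eef_pos: [0.5915, -0.1986, 0.1892]
tcp_rot: [0.991, -0.131, -0.002, -0.0]
contact_force: [-0.6, -0.6, -0.0]
opening: 0.0
finger_force: 0.0
```

{"method": "step_arm", "body": {
  "increments": [
    [[0,0,-10],[0,0,0]],
    [[0,0,-10],[0,0,0]],
    [[-2,0.5,-6],[0,0,0]],
    [[-2,0.5,-6],[0,0,0]],
    [[-2,0.5,-6],[0,0,0]],
    [[0,0,0],[0,0,0]]
  ]
}}

```text
time: 2.78
eef_pos: [0.5849, -0.1964, 0.1514]
tcp_rot: [0.991, -0.131, -0.001, -0.0]
contact_force: [-0.8, 0.8, 0.1]
opening: -0.001
finger_force: 0.0
```

{"method": "step_arm", "body": {
  "increments": [
    [[0,0,20],[0,0,0]],
    [[22,-3,0],[0,0,0]],
    [[0,0,-10],[0,0,0]],
    [[0,0,-10],[0,0,0]],
    [[-1,0,-5],[0,0,0]],
    [[-1,0,-5],[0,0,0]],
    [[0,0,0],[0,0,0]]
  ]
}}

```text
time: 3.37
eef_pos: [0.6043, -0.1991, 0.1397]
tcp_rot: [0.991, -0.131, -0.002, -0.001]
contact_force: [-0.6, -0.5, -1.0]
opening: -0.0
finger_force: 0.0
```

{"method": "step_arm", "body": {
  "increments": [
    [[-1,0,-4],[0,0,0]],
    [[-1,0,-4],[0,0,0]],
    [[-1,0.5,-4],[0,0,0]],
    [[0,0,0],[0,0,0]]
  ]
}}

```text
time: 3.7
eef_pos: [0.6025, -0.1991, 0.1294]
tcp_rot: [0.991, -0.131, -0.001, -0.0]
contact_force: [-0.3, 0.6, 0.1]
opening: -0.005
finger_force: 0.0
```

```bash
python3 - <<'E'
from h import *
import cv2
s=readout.get_state(); print({k:np.round(s[k],4).tolist() for k in("time","eef_pos","contact_force")})
cv2.imwrite("pics/w2.png",cams.read_camera("wrist")[...,::-1])
E
```

```text
{'time': 3.7, 'eef_pos': [0.6025, -0.1991, 0.1294], 'contact_force': [-0.2909, 0.578, 0.0989]}
```

View pics/w2.png

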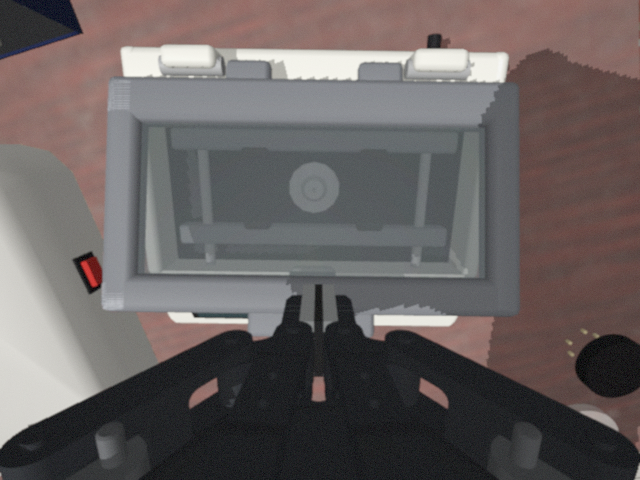

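The fingertips at (318,287) sit over the cover's front bar, just behind the lip, at (250–372,322). I'll keep pressing.

{"method": "step_arm", "body": {
  "increments": [
    [[-1,0,-4],[0,0,0]],
    [[-1,0,-4],[0,0,0]],
    [[-1,0.5,-4],[0,0,0]],
    [[-1,0,-4],[0,0,0]],
    [[-1,0,-4],[0,0,0]],
    [[0,0,0],[0,0,0]]
  ]
}}

```text
time: 4.25
eef_pos: [0.5974, -0.1985, 0.1091]
tcp_rot: [0.991, -0.13, -0.001, -0.0]
contact_force: [0.1, 0.4, -0.1]
opening: 0.001
finger_force: 0.0
```

{"method": "step_arm", "body": {
  "increments": [
    [[0,0,-2],[0,0,0]],
    [[0,0,-2],[0,0,0]],
    [[0,0,0],[0,0,0]]
  ]
}}

```text
time: 4.5
eef_pos: [0.5983, -0.199, 0.1066]
tcp_rot: [0.991, -0.13, 0.0, 0.0]
contact_force: [0.0, -0.1, -0.6]
opening: 0.003
finger_force: 0.0
```

{"method": "step_arm", "body": {
  "increments": [
    [[0,0,-2],[0,0,0]],
    [[0,0,-2],[0,0,0]],
    [[0,0,0],[0,0,0]]
  ]
}}

```text
time: 4.75
eef_pos: [0.5981, -0.1989, 0.1028]
tcp_rot: [0.991, -0.13, -0.0, 0.0]
contact_force: [-1.5, 0.2, 2.8]
opening: -0.0
finger_force: 1.5
```

{"method": "step_arm", "body": {
  "increments": [
    [[0,0,-2],[0,0,0]],
    [[0,0,-2],[0,0,0]],
    [[0,0,0],[0,0,0]]
  ]
}}

```text
time: 5.0
eef_pos: [0.598, -0.1987, 0.0976]
tcp_rot: [0.991, -0.13, -0.0, -0.0]
contact_force: [-0.2, -0.5, -0.3]
opening: 0.004
finger_force: 0.0
```

{"method": "step_arm", "body": {
  "increments": [
    [[0,0,-2],[0,0,0]],
    [[0,0,0],[0,0,0]]
  ]
}}

```text
time: 5.17
eef_pos: [0.598, -0.1987, 0.0955]
tcp_rot: [0.991, -0.13, -0.0, -0.0]
contact_force: [0.0, 0.3, 0.7]
opening: 0.003
finger_force: 0.0
```

{"method": "step_arm", "body": {
  "increments": [
    [[0,0,-1.5],[0,0,0]],
    [[0,0,0],[0,0,0]]
  ]
}}

```text
time: 5.33
eef_pos: [0.5981, -0.1988, 0.0944]
tcp_rot: [0.991, -0.13, -0.0, -0.0]
contact_force: [-0.2, -0.7, 0.5]
opening: -0.002
finger_force: 0.0
```

{"method": "step_arm", "body": {
  "increments": [
    [[0,0,-1.5],[0,0,0]],
    [[0,0,0],[0,0,0]]
  ]
}}

```text
time: 5.5
eef_pos: [0.5984, -0.1989, 0.0942]
tcp_rot: [0.991, -0.13, -0.0, -0.0]
contact_force: [-2.1, 0.6, 4.1]
opening: 0.0
finger_force: 1.9
```

{"method": "step_arm", "body": {
  "increments": [
    [[0,0,-1.5],[0,0,0]],
    [[0,0,-1],[0,0,0]],
    [[0,0,0],[0,0,0]]
  ]
}}

```text
time: 5.75
eef_pos: [0.5984, -0.1989, 0.094]
tcp_rot: [0.991, -0.13, -0.001, -0.0]
contact_force: [-6.1, 3.1, 13.2]
opening: -0.003
finger_force: 6.6
```

{"method": "step_arm", "body": {
  "increments": [
    [[0,0,38],[0,0,0]],
    [[0,0,40],[0,0,0]],
    [[0,0,40],[0,0,0]],
    [[0,0,40],[0,0,0]],
    [[0,0,40],[0,0,0]],
    [[0,0,40],[0,0,0]],
    [[0,0,30],[0,0,0]]
  ]
}}

```text
time: 6.33
eef_pos: [0.5987, -0.199, 0.3633]
tcp_rot: [0.991, -0.13, 0.002, 0.001]
contact_force: [0.1, 0.7, 0.1]
opening: -0.004
finger_force: 0.0
```

{"method": "step_arm", "body": {
  "increments": [
    [[-37,12,0],[0,0,0.1]],
    [[-37,12,0],[0,0,0.1]],
    [[-37,12,0],[0,0,0.1]],
    [[-37,12,0],[0,0,0.1]],
    [[0,38,0],[0,0,0.1]],
    [[0,38,0],[0,0,0.1]],
    [[0,38,0],[0,0,0.1]],
    [[0,38,0],[0,0,0.1]]
  ],
  "fingers": 1
}}

```text
time: 7.0
eef_pos: [0.4497, 0.0024, 0.3591]
tcp_rot: [0.964, 0.268, 0.001, 0.0]
contact_force: [0.4, 0.9, -0.0]
opening: 1.005
finger_force: 0.0
```

{"method": "step_arm", "body": {
  "increments": [
    [[0,38,0],[0,0,0.1]],
    [[0,38,0],[0,0,0.1]],
    [[0,38,0],[0,0,0.12]],
    [[0,38,0],[0,0,0.12]],
    [[0,38,0],[0,0,0.12]],
    [[0,38,0],[0,0,0.12]],
    [[0,0,0],[0,0,0.12]],
    [[0,0,0],[0,0,0.12]]
  ]
}}

```text
time: 7.67
eef_pos: [0.4497, 0.2314, 0.3585]
tcp_rot: [0.742, 0.67, -0.0, -0.0]
contact_force: [0.7, -0.4, -0.0]
opening: 1.0
finger_force: 0.0
```

```bash
python3 - <<'E'
from h import *
import cv2
s=readout.get_state(); print({k:np.round(s[k],4).tolist() for k in("time","qpos","eef_pos","tcp_rot","contact_force")})
w=cams.read_camera("wrist")[...,::-1];t=cams.read_camera("top")[...,::-1];d=cams.read_camera("side")[...,::-1]
cv2.imwrite("pics/w3.png",w);cv2.imwrite("pics/t3.png",t);cv2.imwrite("pics/s3.png",d)
a=cv2.resize(t[170:270,370:480],(330,300),interpolation=3)
b=cv2.resize(d[120:220,270:380],(330,300),interpolation=3)
cv2.imwrite("pics/c3.png",np.hstack([np.vstack([a,b]),cv2.resize(w,(460,345)).copy() if 0 else cv2.copyMakeBorder(cv2.resize(w,(460,345)),0,255,0,0,0)]))
E
```

```text
{'time': 7.6667, 'qpos': [0.2743, -0.1595, 1.8496, 0.0001, 1.4517, 0.3763], 'eef_pos': [0.4497, 0.2314, 0.3585], 'tcp_rot': [0.7422, 0.6701, -0.0, -0.0001], 'contact_force': [0.7082, -0.3528, -0.0258]}
```

View pics/c3.png

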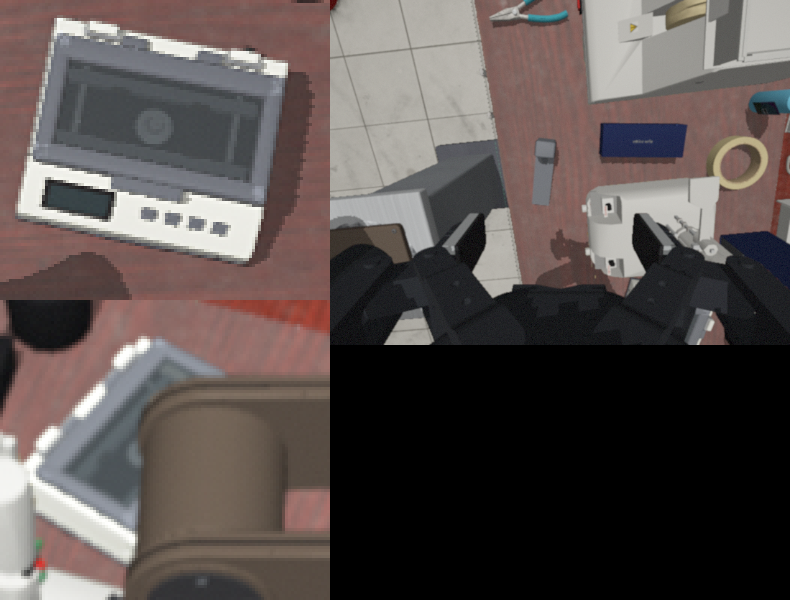

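The crops show the cover shut flush on the case, with the lip at (150,190). The wedge is clear in the wrist view, with its grip at (545,150) and its tip at (541,203). I'll come down over the grip.

{"method": "step_arm", "body": {
  "increments": [
    [[-5,-1,-40],[0,0,-0.05]],
    [[-5,-1,-40],[0,0,-0.059]],
    [[-5,-1,-40],[0,0,0]],
    [[-5,0,-40],[0,0,0]],
    [[-5,0,-40],[0,0,0]],
    [[0,0,-8],[0,0,0]],
    [[0,0,0],[0,0,0]]
  ]
}}

```text
time: 8.4
eef_pos: [0.4231, 0.225, 0.1479]
tcp_rot: [0.782, 0.624, -0.003, -0.001]
contact_force: [0.1, -0.3, -0.6]
opening: 1.002
finger_force: 0.0
```

```bash
python3 - <<'E'
from h import *
import cv2
s=readout.get_state(); print({k:np.round(s[k],4).tolist() for k in("time","qpos","eef_pos","tcp_rot","contact_force")})
w=cams.read_camera("wrist")[...,::-1]
cv2.imwrite("pics/w4.png",w)
E
```

```text
{'time': 8.4, 'qpos': [0.2766, -0.034, 2.1293, 0.0, 1.0535, 0.5009], 'eef_pos': [0.4231, 0.225, 0.1479], 'tcp_rot': [0.7818, 0.6235, -0.0033, -0.0014], 'contact_force': [0.0938, -0.2748, -0.5902]}
```

View pics/w4.png

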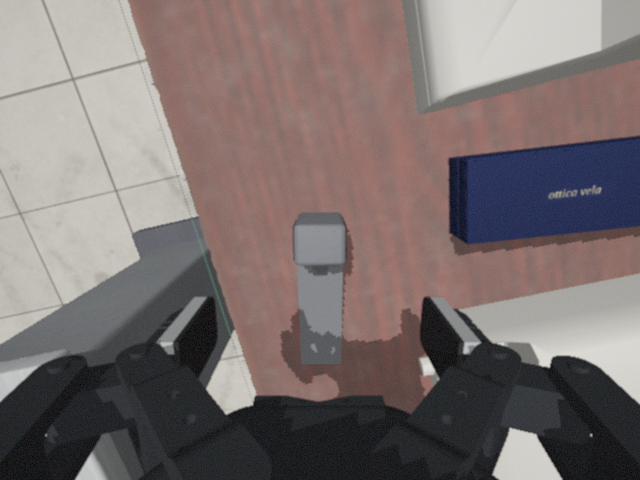

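The grip's top face is centred at about (320,244), spanning 296–345 by 222–266, and the tip edge is at (301–341,363).

```bash
python3 - <<'E'
from h import *
s=readout.get_state()
g=hit("wrist",(320,244),.05,s);t=hit("wrist",(321,363),.003,s)
print(g,t,np.linalg.norm((g-t)[:2]),"yaw",np.arctan2(*(t-g)[1::-1]),"tool",2*np.arctan2(s["tcp_rot"][1],s["tcp_rot"][0])-np.pi)
for p in((296,266),(345,266),(300,222),(343,222)):print(hit("wrist",p,.05,s))
E
```

```text
[0.42823129 0.23145967 0.05      ] [0.40172749 0.10837231 0.003     ] 0.1259084964518281 yaw -1.7828832395243241 tool -1.7945243566956346
[0.40848519 0.21966328 0.05      ]
[0.4416912  0.21214417 0.05      ]
[0.4185132 0.249357  0.05     ]
[0.44663056 0.24299016 0.05      ]
```

{"method": "step_arm", "body": {
  "increments": [
    [[4,5,-30],[0,0,0.011]],
    [[0,0,-35],[0,0,0]],
    [[0,0,-30],[0,0,0]],
    [[0,0,-18],[0,0,0]],
    [[0,0,0],[0,0,0]],
    [[0,0,0],[0,0,0]]
  ]
}}

```text
time: 8.95
eef_pos: [0.4316, 0.2316, 0.0402]
tcp_rot: [0.778, 0.629, 0.002, 0.001]
contact_force: [0.5, -0.1, 0.1]
opening: 1.002
finger_force: 0.0
```

{"method": "step_arm", "body": {
  "increments": [
    [[0,0,0],[0,0,0]],
    [[0,0,0],[0,0,0]],
    [[0,0,0],[0,0,0]],
    [[0,0,0],[0,0,0]],
    [[0,0,0],[0,0,0]],
    [[0,0,0],[0,0,0]]
  ],
  "fingers": -1,
  "grip_force": 70
}}

```text
time: 9.45
eef_pos: [0.4304, 0.2315, 0.0396]
tcp_rot: [0.777, 0.629, 0.001, 0.0]
contact_force: [-0.3, 0.4, 5.8]
opening: 0.414
finger_force: 69.9
```

{"method": "step_arm", "body": {
  "increments": [
    [[0,0,20],[0,0,0]],
    [[0,0,40],[0,0,0]],
    [[0,0,40],[0,0,0]],
    [[2,0,40],[0,0,0]],
    [[3,0,40],[0,0,0]],
    [[5,0,40],[0,0,0]],
    [[5,0,40],[0,0,0]],
    [[5,0,40],[0,0,0]]
  ]
}}

```text
time: 10.12
eef_pos: [0.4487, 0.231, 0.3399]
tcp_rot: [0.777, 0.629, 0.0, 0.0]
contact_force: [1.7, -0.0, -1.8]
opening: 0.409
finger_force: 69.6
```

{"method": "step_arm", "body": {
  "increments": [
    [[0,0,35],[0,0,0]],
    [[0,-38,0],[0,0,0]],
    [[0,-38,0],[0,0,0]],
    [[0,-38,0],[0,0,0]],
    [[0,-38,0],[0,0,0]],
    [[0,-38,0],[0,0,0]],
    [[0,-38,0],[0,0,0]],
    [[0,-38,0],[0,0,0]]
  ]
}}

```text
time: 10.78
eef_pos: [0.4485, -0.0364, 0.3729]
tcp_rot: [0.777, 0.629, 0.0, 0.0]
contact_force: [1.0, 0.1, -1.3]
opening: 0.41
finger_force: 69.6
```

{"method": "step_arm", "body": {
  "increments": [
    [[0,-38,0],[0,0,0.11]],
    [[0,-38,0],[0,0,0.11]],
    [[0,-36,0],[0,0,0.11]],
    [[0,0,0],[0,0,0.11]],
    [[0,0,0],[0,0,0.11]],
    [[0,0,0],[0,0,0.11]],
    [[0,0,0],[0,0,0.11]],
    [[0,0,0],[0,0,0.11]]
  ]
}}

```text
time: 11.45
eef_pos: [0.4489, -0.1445, 0.3725]
tcp_rot: [0.436, 0.9, 0.0, -0.0]
contact_force: [-0.0, -0.4, -0.6]
opening: 0.414
finger_force: 69.7
```

{"method": "step_arm", "body": {
  "increments": [
    [[0,0,-20],[0,0,0.11]],
    [[-5,0,-20],[0,0,0.11]],
    [[-5,0,-30],[0,0,0.11]],
    [[-5,0,-30],[0,0,0.11]],
    [[-5,0,-30],[0,0,0.11]],
    [[-5,0,-30],[0,0,0.1]],
    [[0,0,0],[0,0,0]],
    [[0,0,0],[0,0,0]]
  ]
}}

```text
time: 12.12
eef_pos: [0.4232, -0.1437, 0.2116]
tcp_rot: [0.13, 0.991, 0.001, -0.002]
contact_force: [0.6, -0.9, 0.1]
opening: 0.412
finger_force: 69.7
```

{"method": "step_arm", "body": {
  "increments": [
    [[-4,-2,-38],[0,0,0]],
    [[-4,-2,-38],[0,0,0]],
    [[0,0,-38],[0,0,0]],
    [[0,0,-32],[0,0,0]],
    [[0,0,0],[0,0,0]],
    [[0,0,0],[0,0,0]]
  ]
}}

```text
time: 12.62
eef_pos: [0.4171, -0.1488, 0.0679]
tcp_rot: [0.129, 0.992, 0.0, -0.0]
contact_force: [0.4, -0.1, -1.2]
opening: 0.411
finger_force: 69.7
```

```bash
python3 - <<'E'
from h import *
import cv2
s=readout.get_state(); print({k:np.round(s[k],4).tolist() for k in("time","qpos","eef_pos","tcp_rot","contact_force")})
w=cams.read_camera("wrist")[...,::-1];t=cams.read_camera("top")[...,::-1]
cv2.imwrite("pics/w5.png",w);cv2.imwrite("pics/t5.png",t)
a=cv2.resize(t[190:300,350:480],(390,330),interpolation=3)
b=cv2.resize(w,(400,300))
cv2.imwrite("pics/c5.png",np.hstack([a,cv2.copyMakeBorder(b,0,30,0,0,0)]))
E
```

```text
{'time': 12.6167, 'qpos': [-0.5726, 0.0156, 2.2556, 0.0, 0.8709, -1.8838], 'eef_pos': [0.4171, -0.1488, 0.0679], 'tcp_rot': [0.1294, 0.9916, 0.0001, -0.0002], 'contact_force': [0.4408, -0.1292, -1.1881]}
```

View pics/c5.png

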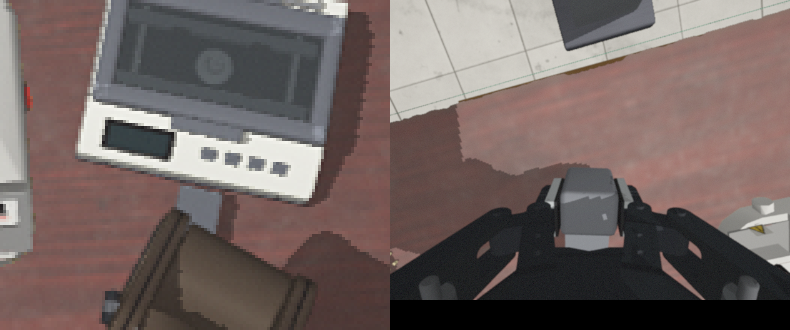

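The tip edge in the top view is at about (410,252.3)–(423.3,254.3), a little left of centre on the front edge, which runs (375.7,242.7)–(453,258).

```bash
python3 - <<'E'
from h import *
m=np.array([.5553,-.1846]);y=-.2637;f=np.array([np.cos(y),np.sin(y)]);d=np.array([-f[1],f[0]])
s=readout.get_state()
L=hit("top",(375.7,242.7),.009);Rr=hit("top",(453,258),.009);print("edge",(L+Rr)/2)
for p in((410,252.3),(423.3,254.3)):
    q=hit("top",p,.031)[:2]; print(q,"fwd",(q-m)@f,"lat",(q-m)@d)
q=s["eef_pos"][:2]-m;print("tcp fwd",q@f,"lat",q@d,"yaw",2*np.arctan2(.9916,.1294)-np.pi)
E
```

```text
edge [ 0.55468514 -0.18475009  0.009     ]
[ 0.54621803 -0.17030564] fwd -0.012493917515232935 lat 0.011432973328917526
[ 0.53871851 -0.20329019] fwd -0.011136622254100063 lat -0.02236614764599111
tcp fwd -0.14048325042252258 lat -0.0021625929892154262 yaw -0.25952578998315845
```

{"method": "step_arm", "body": {
  "increments": [
    [[1,3,-10],[0,0,0]],
    [[0,0,-10],[0,0,0]],
    [[0,0,-5],[0,0,0]],
    [[0,0,-1],[0,0,0]],
    [[0,0,0],[0,0,0]],
    [[0,0,0],[0,0,0]]
  ]
}}

```text
time: 13.22
eef_pos: [0.4173, -0.1454, 0.0409]
tcp_rot: [0.129, 0.992, 0.0, -0.0]
contact_force: [0.2, 0.5, -0.3]
opening: 0.41
finger_force: 69.7
```

{"method": "step_arm", "body": {
  "increments": [
    [[0,0,-1],[0,0,0]],
    [[0,0,0],[0,0,0]]
  ]
}}

```text
time: 13.38
eef_pos: [0.4175, -0.1455, 0.0401]
tcp_rot: [0.129, 0.992, -0.0, 0.0]
contact_force: [0.2, 0.8, -1.0]
opening: 0.41
finger_force: 69.7
```

{"method": "step_arm", "body": {
  "increments": [
    [[0,0,-1],[0,0,0]],
    [[0,0,0],[0,0,0]]
  ]
}}

```text
time: 13.55
eef_pos: [0.4177, -0.1457, 0.0396]
tcp_rot: [0.129, 0.992, -0.0, 0.0]
contact_force: [-1.0, -0.0, 3.4]
opening: 0.405
finger_force: 69.9
```

{"method": "step_arm", "body": {
  "increments": [
    [[7.7,-2.1,0],[0,0,0]],
    [[7.7,-2.1,0],[0,0,0]],
    [[7.7,-2.1,0],[0,0,0]],
    [[7.7,-2.1,0],[0,0,0]],
    [[7.7,-2.1,0],[0,0,0]],
    [[7.7,-2.1,0],[0,0,0]],
    [[0,0,0],[0,0,0]]
  ]
}}

```text
time: 14.13
eef_pos: [0.4658, -0.1591, 0.0396]
tcp_rot: [0.129, 0.992, -0.001, 0.002]
contact_force: [1.8, -0.8, 9.2]
opening: 0.414
finger_force: 71.0
```

{"method": "step_arm", "body": {
  "increments": [
    [[3.9,-1,0],[0,0,0]],
    [[3.8,-1.1,0],[0,0,0]],
    [[0,0,0],[0,0,0]]
  ]
}}

```text
time: 14.38
eef_pos: [0.4723, -0.1606, 0.0396]
tcp_rot: [0.129, 0.992, -0.0, 0.001]
contact_force: [0.3, 0.6, 5.0]
opening: 0.412
finger_force: 70.4
```

{"method": "step_arm", "body": {
  "increments": [
    [[1.9,-0.5,0],[0,0,0]],
    [[0,0,0],[0,0,0]]
  ]
}}

```text
time: 14.55
eef_pos: [0.4736, -0.1609, 0.0396]
tcp_rot: [0.129, 0.992, -0.0, 0.0]
contact_force: [-1.3, 0.8, 7.4]
opening: 0.41
finger_force: 70.5
```

{"method": "step_arm", "body": {
  "increments": [
    [[1.9,-0.5,0],[0,0,0]],
    [[0,0,0],[0,0,0]]
  ]
}}

```text
time: 14.72
eef_pos: [0.475, -0.1612, 0.0396]
tcp_rot: [0.129, 0.992, 0.0, -0.001]
contact_force: [-3.0, 0.2, 8.1]
opening: 0.412
finger_force: 70.6
```

{"method": "step_arm", "body": {
  "increments": [
    [[1.9,-0.5,0],[0,0,0]],
    [[0,0,0],[0,0,0]]
  ]
}}

```text
time: 14.88
eef_pos: [0.4757, -0.1613, 0.0396]
tcp_rot: [0.128, 0.992, 0.0, -0.003]
contact_force: [-8.5, 1.4, 12.1]
opening: 0.414
finger_force: 71.2
```

{"method": "step_arm", "body": {
  "increments": [
    [[1.9,-0.5,0],[0,0,0]],
    [[0,0,0],[0,0,0]]
  ]
}}

```text
time: 15.05
eef_pos: [0.4773, -0.1618, 0.0396]
tcp_rot: [0.128, 0.992, 0.0, -0.003]
contact_force: [-8.5, 1.7, 13.5]
opening: 0.41
finger_force: 68.9
```

{"method": "step_arm", "body": {
  "increments": [
    [[1.9,-0.5,0.5],[0,0,0]],
    [[1.9,-0.5,0],[0,0,0]],
    [[1.9,-0.5,0],[0,0,0]],
    [[1.9,-0.5,0],[0,0,0]],
    [[0,0,0],[0,0,0]],
    [[0,0,0],[0,0,0]]
  ]
}}

```text
time: 15.55
eef_pos: [0.4846, -0.1635, 0.0396]
tcp_rot: [0.128, 0.992, 0.001, -0.003]
contact_force: [-8.0, 1.2, 11.2]
opening: 0.413
finger_force: 69.0
```

{"method": "step_arm", "body": {
  "increments": [
    [[1.9,-0.5,0],[0,0,0]],
    [[1.9,-0.5,0],[0,0,0]],
    [[1.9,-0.5,0],[0,0,0]],
    [[1.9,-0.5,0],[0,0,0]],
    [[0,0,0],[0,0,0]],
    [[0,0,0],[0,0,0]]
  ]
}}

```text
time: 16.05
eef_pos: [0.4922, -0.1654, 0.0396]
tcp_rot: [0.128, 0.992, 0.001, -0.003]
contact_force: [-8.6, 3.0, 11.8]
opening: 0.412
finger_force: 69.1
```

{"method": "step_arm", "body": {
  "increments": [
    [[1.9,-0.5,0],[0,0,0]],
    [[1.9,-0.5,0],[0,0,0]],
    [[1.9,-0.5,0],[0,0,0]],
    [[1.9,-0.5,0],[0,0,0]],
    [[1.9,-0.5,0],[0,0,0]],
    [[0,0,0],[0,0,0]],
    [[0,0,0],[0,0,0]],
    [[0,0,0],[0,0,0]]
  ]
}}

```text
time: 16.72
eef_pos: [0.5016, -0.1679, 0.0396]
tcp_rot: [0.128, 0.992, 0.001, -0.003]
contact_force: [-7.4, 1.8, 11.0]
opening: 0.412
finger_force: 69.1
```

```bash
python3 - <<'E'
from h import *
import cv2
s=readout.get_state(); print({k:np.round(s[k],4).tolist() for k in("time","eef_pos","tcp_rot","contact_force")})
t=cams.read_camera("top")[...,::-1];d=cams.read_camera("side")[...,::-1]
cv2.imwrite("pics/t6.png",t);cv2.imwrite("pics/s6.png",d)
a=lambda i:cv2.resize(i[175:275,365:475],(396,360),interpolation=3)
b=lambda i:cv2.resize(i[130:220,270:380],(396,240),interpolation=3)
t3=cv2.imread("pics/t3.png")
cv2.imwrite("pics/c6.png",np.vstack([np.hstack([a(t3),a(t)]),np.hstack([b(cv2.imread("pics/side0.png")),b(d)])]))
# subpixel feature shift (display+keys patch, rear hinges) between t3 and t6
g0=cv2.cvtColor(t3,6).astype(np.float32);g1=cv2.cvtColor(np.ascontiguousarray(t),6).astype(np.float32)
p=np.float32([[[392,236]],[[419,241]],[[434,244]],[[401,182]],[[455,190]],[[421,213]],[[348,262]],[[320,200]]])
q,st,e=cv2.calcOpticalFlowPyrLK(g0.astype(np.uint8),g1.astype(np.uint8),p,None,winSize=(11,11))
print(np.round(np.c_[p[:,0],(q-p)[:,0],st],2))
E
```

```text
{'time': 16.7167, 'eef_pos': [0.5016, -0.1679, 0.0396], 'tcp_rot': [0.1283, 0.9917, 0.0006, -0.003], 'contact_force': [-7.4435, 1.8419, 10.988]}
[[ 3.9200e+02  2.3600e+02 -6.9000e-01 -8.2000e-01  1.0000e+00]
 [ 4.1900e+02  2.4100e+02  1.4614e+02  6.9300e+00  1.0000e+00]
 [ 4.3400e+02  2.4400e+02 -4.8520e+01 -8.7900e+00  1.0000e+00]
 [ 4.0100e+02  1.8200e+02  9.0000e-02 -4.8000e-01  1.0000e+00]
 [ 4.5500e+02  1.9000e+02  1.5000e-01 -5.2000e-01  1.0000e+00]
 [ 4.2100e+02  2.1300e+02  2.4010e+01  1.0677e+02  1.0000e+00]
 [ 3.4800e+02  2.6200e+02  0.0000e+00 -0.0000e+00  1.0000e+00]
 [ 3.2000e+02  2.0000e+02 -1.0000e-02  1.0000e-02  1.0000e+00]]
```

View pics/c6.png

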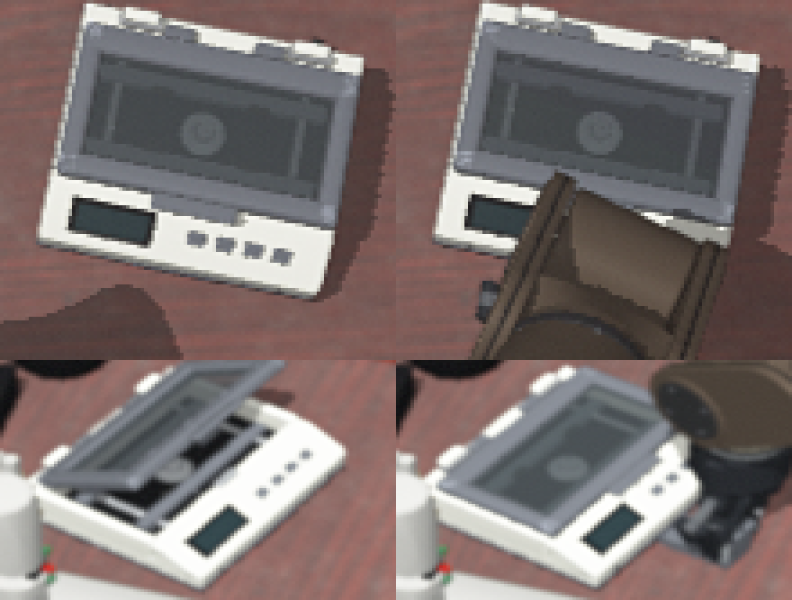

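The cover stays shut, and the tracer has tilted up without sliding noticeably. The rear shifts by only 0.5 px, which the tilt explains. I'll estimate the lift from the feature shifts in both views.

```bash
python3 - <<'E'
from h import *
import cv2
m=np.array([.5553,-.1846]);y=-.2637;f=np.array([np.cos(y),np.sin(y)]);d=np.array([-f[1],f[0]]);o=m+.085*f
def proj(n,P):
    c=cams.get_calibration(n);v=R.from_quat(c["rotation"]).inv().apply(P-np.array(c["eye"]))
    return np.array([c["cx"]+c["fx"]*v[0]/-v[2],c["cy"]-c["fy"]*v[1]/-v[2]])
def W(x,yy,z): return np.r_[o+f*x+d*yy,z]
def tilt(x,z,a): # about rear feet contact x=+.066
    return .066+(x-.066)*np.cos(a)+z*np.sin(a), z*np.cos(a)-(x-.066)*np.sin(a)
g=lambda n:cv2.cvtColor(cv2.imread(n),6)
for n,A,B in(("side","pics/side0.png","pics/s6.png"),("top","pics/t3.png","pics/t6.png")):
  a,b=g(A),g(B)
  for nm,(x,yy,z),win in(("dispFL",(-.076,.074,.040),9),("disp",(-.065,.048,.0465),15),("caseFL",(-.085,.1,.02),9),("sideL",(-.045,.1,.058),11),("hingeL",(.08,.055,.065),13),("hingeR",(.08,-.055,.065),11)):
    p=proj(n,W(x,yy,z)).astype(np.float32)
    q,st,e=cv2.calcOpticalFlowPyrLK(a,b,p.reshape(1,1,2),None,winSize=(win,win),maxLevel=1)
    ex=[proj(n,W(tilt(x,z,h/.128)[0],yy,tilt(x,z,h/.128)[1]))-p for h in(.003,)]
    print(n,nm,p.round(1),"shift",(q[0,0]-p).round(2),"expected at 3mm",np.round(ex[0],2),"err",e[0,0].round(1))
E
```

```text
side dispFL [327.6 200.5] shift [-0.21 -0.99] expected at 3mm [-0.29 -0.88] err 2.7
side disp [329.7 190.8] shift [-0.29 -0.73] expected at 3mm [-0.33 -0.86] err 6.8
side caseFL [325.  212.8] shift [-0.17 -0.58] expected at 3mm [-0.15 -0.83] err 2.6
side sideL [312.6 197.8] shift [0.94 0.6 ] expected at 3mm [-0.44 -0.81] err 6.7
side hingeL [284.7 164.5] shift [-0.   -0.07] expected at 3mm [-0.44 -0.16] err 12.2
side hingeR [307.7 139.3] shift [-0.24  0.16] expected at 3mm [-0.43 -0.15] err 7.7
top dispFL [387.4 238.8] shift [ 0.07 -0.62] expected at 3mm [ 0.18 -0.65] err 6.4
top disp [398.6 235.9] shift [-3.74 -2.87] expected at 3mm [ 0.2 -0.7] err 38.7
top caseFL [376.1 241.9] shift [ 0.18 -0.46] expected at 3mm [ 0.13 -0.48] err 4.3
top sideL [379.9 223.4] shift [ 0.22 -0.7 ] expected at 3mm [ 0.17 -0.78] err 5.7
top hingeL [406.3 179.1] shift [ 0.14 -0.59] expected at 3mm [ 0.08 -0.52] err 8.2
top hingeR [449.2 187. ] shift [-0.41 -0.67] expected at 3mm [ 0.07 -0.52] err 9.9
```

```bash
python3 -c "
from plant import sign_off
print(sign_off())"
```

```text
the job is handed in; nothing more can be done
None
```

I pressed the cover shut first, then slid the wedge under the middle of the tracer's front edge; both front feet now stand about 3 mm clear by image measurement, with no sign the tracer slid, and I handed the job in with the wedge still held by its grip.

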